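# Spacer collar from the parts bin onto the arbor

## Robot

A 6-joint arm with a two-finger parallel gripper is mounted at the origin on a cart in front of the work surface, level with it; the furniture and walls round the work are solid. World frame = base frame: x ahead of the robot, y to its left, z up, the work surface at z = 0. Lengths are in m, angles in rad, forces in N, time in s.
With the tool pointing down it reaches from about 0.3 to 0.95 m from the base axis. Payload 3.1 kg.
Tool frame: the origin (TCP) lies at the very end of the fingers, on their centre line; the grasp point (between the pads) lies 19 mm behind it; z points along the fingers, y is the line along which they close (so a half turn about z gives the same grasp; the last joint's range is limited). The gripper opens to 85 mm and grips with 20 to 120 N. Pads are 22 mm wide; open, the fingers measure 114 mm over their backs; the gripper's body (76 mm by 85 mm) begins 54 mm behind the grasp point. The pads swing forward as they close: fully open they stand 13 mm farther back than shut.
Start: joints at [-1.249, 0.308, 1.634, -0, 1.2, -0.07], TCP at [0.239, -0.578, 0.231] pointing down, gripper open.
Joint ranges: [-3.06, 3.06], [-0.79, 1.96], [0.05, 2.63], [-1.19, 4.34], [0.05, 2.64], [-2.94, 2.94]. Speed limits (rad/s): [2.79, 2.79, 3.14, 3.14, 3.14, 3.14].

## Interface

Orientations are given as a rotation vector (axis times angle).
In Python, from station import arm, vision gives the robot as it stands.
- The arm moves only by the tool servo_tool, never from a script. Its argument "commands" is a list of rows, each a list of 7 numbers: the turn, a rotation vector about the world's x, y, z in degrees, then the shift along the world's x, y, z in mm, then the opening, from -1 (shut) to 1 (fully open). A call has 1 to 5 rows; each row is the pose to reach, as a shift and turn from the pose commanded when the call began; what a row does not reach only later rows make up. A row lasts 1/8 s, in which the tool goes at most 62.5 mm and 10.7 degrees, less where a joint would pass 70% of its speed; a pose out of reach is approached as far as the arm can. A call with a gripper value outside its range is refused whole. The fingers move at their own pace and stop on an object; "grip_force" is the grip in N (left out, the last holds). Time passes only in rows, so rows that repeat a pose let the fingers close. It gives the time, the measured TCP pose, the force, the opening and the grip force at its end, in the units of the state.
- arm.get_obs(): the state, without advancing time (a new reading comes with each control period).
- vision.camera(name): name is "scene" or "top" or "wrist"; returns (picture, depth): 384x512x3 uint8, red, green, blue; 384x512 float32, m along the optical axis (not along the pixel's ray), 0 where there is no reading.
- vision.camera_params(name): a dict with "intrinsics" (3x3 intrinsics, pixels), "R" (3x3) and "t" (3): a world point X has camera coordinates R X + t. Camera axes: x right, y down, z forward; pixel columns grow to the right and rows downward; lengths in m; the calibration is good to about 2 mm. A picture is of the moment at which its call begins: read the wrist's pose just before it. camera_params takes no time and is no camera call; for the wrist camera it gives the pose at the moment of the call.
- arm.finish_job(): hands the job in; it is judged then, once.
Trained networks look in the newest picture that a camera, given by its name, has taken for a name from the list of things; names that differ only in an ending like _2 or _b are one class to them, and where a whole thing is asked for, a point or a joint stands for the part that bears it (a point fixed in the world has none). Each returns a list of dicts, best first, with "confidence" (0 to 1); they miss things now and then, are a little off and sometimes report something else, mostly with a low value. They report only what shows in the picture. A call takes as long as a camera call. They do not tell look-alikes from the thing itself.
- vision.find_in(camera, label): "uv" ([column, row] in pixels, amid what is visible of it).
- vision.mark_of(camera, label): "uv" ([column, row] in pixels: a listed point, or the origin of a listed thing).
The state is a dict: "time_s": time; "joint_pos": joint angles; "qd": joint speeds; "tau": joint torques, N m; "ee_pos": TCP position; "tool_rot": TCP orientation; "force": force on the tool from outside, world axes, zero at the start; "ft_torque": the same for the moment, N m; "width": finger opening in m; "grip_force": force on a finger pad.
Only numpy, scipy, OpenCV 4.12 (cv2) and the standard library are available. Lean on these libraries where they do the work, as an engineer would, in place of code of your own. Each camera call takes 0.05 s, during which the arm holds its last target. There are 200 camera calls.

## Task

Pick the large spacer collar (the wide ring with the big hole) out of the three-compartment parts bin and slide it down over the upright spindle of the arbor stand until it lies flat on the round flange, then let go. Leave the solid disc and the small ring where they lie in the bin.

Things in the scene. Friction and masses are not known exactly. Their poses are not given: they have to be found in the camera images.
- collar: Large spacer collar: plain aluminium ring, 56 mm outside, hole 34 mm right through, 36 mm high, 0.08 to 0.17 kg, flat in one of the bin's three compartments (which one varies). Origin: centre of its underside; z up, its axis; at the start its x runs along its compartment's length, where there is room for a finger at both ends (not at the sides). It starts within 10 mm of the compartment's middle.
- disc: Solid aluminium disc without a hole, 56 mm in diameter, 36 mm high, flat in another compartment; stays there. Origin: centre of its underside, z up. The plywood bin is fixed on the bench (z = 0): 156 x 258 mm outside, walls and floor 6 mm thick, walls 36 mm high over the bench; its three open compartments lie side by side, each 144 mm long and 78 mm wide inside.
- small_ring: Small plain aluminium ring, 36 mm outside, hole 20 mm, 36 mm high, flat in the remaining compartment of the bin; stays there. Origin: centre of its underside, z up.
- spindle_seat (a point): Arbor stand, fixed: grey plate 120 x 120 x 12 mm, on it a round steel flange 80 mm in diameter, 6 mm thick, and in its middle an upright steel spindle, 14 mm thick, rising 45 mm above the flange (tip tapered). The point is on the spindle's axis at the flange's upper face, 18 mm above the bench; z up, x and y along the plate's edges. A centred collar has 10 mm of play all round.
Not all that is in view belongs to the job. Leave any blue or purple look-alike of the collar alone.

How it is judged:
At the end, for the whole second after the job is handed in: The collar is round the spindle (axes within 14 mm), flat on the flange (underside within 4 mm of it, upright within 0.1 rad), at rest and released; the disc and the small ring lie in their compartments within 40 mm of where they were (horizontal distance between collar and spindle_seat below 0.014 m and z of collar in the frame of spindle_seat below 0.004 m and angle between collar's own z axis and vertical below 0.1 rad and linear speed of collar below 0.02 m/s and contact force between collar and the fingers below 0.1 N and distance of each of disc, small_ring from where it was at the start of the episode below 0.04 m); the robot touches nothing.
It fails at once if the disc or the small ring is taken from its place (moved more than 40 mm) (distance of any of disc, small_ring from where it was at the start of the episode above 0.04 m).
It also fails if it takes over 38 s, if anything falls off the work surface, if the arm or the gripper's body presses on something with over 40 N, if the wrist force passes 120 N, or if a joint passes its speed limit or range.

## Working session

There is one attempt and no reset: what is moved stays moved. The work goes in short steps, Python scripts to look and compute and a tool call to move; the robot and the scene stay as the last step left them, time stands still between calls to the robot, and variables do not carry over. Pictures are saved under pics/ and viewed, at most 10 in all, crops included, and the job is handed in when it is done.

Besides the shell and the picture viewer there is one more tool, called after "Request:" by a JSON object that holds its "op" and its "data", one argument or row to a line. servo_tool: Moves the arm, as the interface text tells. Its arguments: {"type":"object","properties":{"commands":{"type":"array"},"grip_force":{"type":"number"}},"required":["commands"]}

```bash
mkdir -p pics
cat > h.py <<'E'
import numpy as np,cv2
from station import arm,vision
def world(cam,uv,d,p=None):
    p=p or vision.camera_params(cam);K=np.array(p["intrinsics"]);R=np.array(p["R"]);t=np.array(p["t"])
    c=d*np.linalg.inv(K)@np.array([uv[0],uv[1],1.]);return R.T@(c-t)
def atz(cam,uv,z):
    p=vision.camera_params(cam);K=np.array(p["intrinsics"]);R=np.array(p["R"]);t=np.array(p["t"])
    o=-R.T@t;r=R.T@np.linalg.inv(K)@np.array([uv[0],uv[1],1.]);return o+r*(z-o[2])/r[2]
def save(n,im,s=1):cv2.imwrite("pics/"+n,cv2.resize(im[...,::-1],None,fx=s,fy=s))
E
python3 - <<'E'
from h import *
ims=[]
for c in("top","scene"):
    im,d=vision.camera(c);ims.append(im);np.savez(f"{c}.npz",im=im,d=d)
    for l in("collar","disc","small_ring","spindle_seat"):
        for r in vision.mark_of(c,l)[:3]:
            u=r["uv"];print(c,l,np.round(u),round(r["confidence"],2),np.round(atz(c,u,.018 if l[1]=="p" else .006),3))
        
save("top.png",ims[0],1.5);save("scene.png",ims[1],1.5)
o=arm.get_obs();print(o["time_s"],o["tool_rot"],o["width"])
E
```

```text
top collar [122. 213.] 0.92 [0.389 0.479 0.006]
top collar [180. 174.] 0.74 [0.488 0.334 0.006]
top disc [211. 178.] 0.58 [0.476 0.253 0.006]
top small_ring [246. 179.] 0.57 [0.471 0.161 0.006]
top spindle_seat [361. 154.] 0.72 [ 0.53  -0.135  0.018]
scene collar [144. 259.] 0.87 [0.389 0.481 0.006]
scene collar [195. 215.] 0.76 [0.503 0.326 0.006]
scene collar [149. 232.] 0.57 [0.479 0.452 0.006]
scene disc [222. 210.] 0.74 [0.491 0.254 0.006]
scene small_ring [256. 209.] 0.51 [0.461 0.168 0.006]
scene spindle_seat [332. 168.] 0.59 [ 0.551 -0.149  0.018]
0.5 [-3.08142169e+00 -6.11481495e-01 -1.86046025e-05] 0.08559323824861317
```

View pics/top.png

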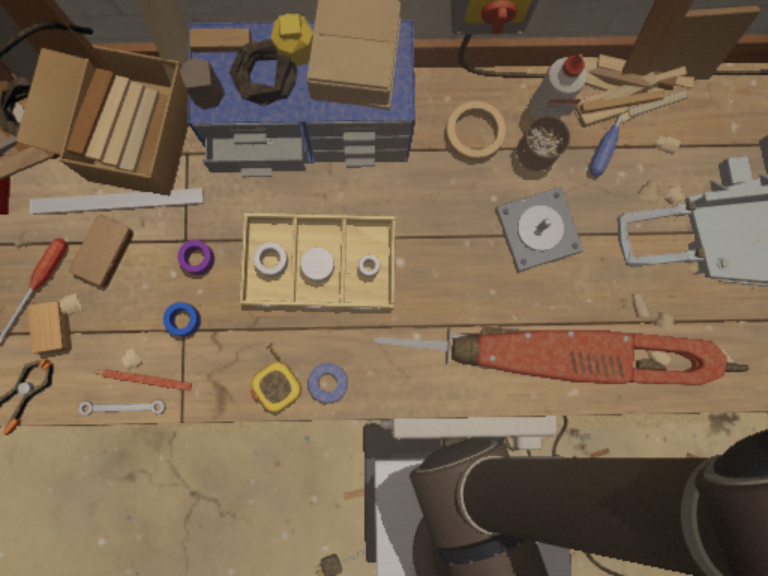

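Run:
```python
from h import *
z=np.load("top.npz");save("crop.png",z["im"][120:240,90:270],4)
```

```text
(no output)
```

View pics/crop.png

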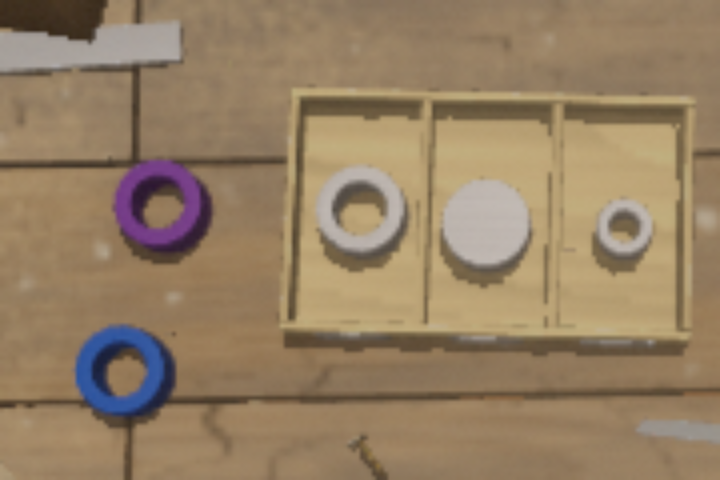

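Ring candidates in top.png (512-px coordinates):
- blue (121,213)
- purple (130,171)
- grey-blue (218,255)
- plain aluminium ring (180,172), in the bin's left compartment
- small ring (246,176)

The collar is the one at (180,172): plain aluminium, wide with a large hole, and inside the bin. The crop confirms this, at crop pixel (361,210). The solid disc is beside it in the middle compartment. The arbor stand's flange is at (361,152).

Run:
```python
from h import *
from scipy.spatial.transform import Rotation as Ro
o=arm.get_obs();M=Ro.from_rotvec(o["tool_rot"]).as_matrix();print("tool",o["ee_pos"],M.round(3).tolist())
print("collar",atz("top",(180.25,172.5),.042))
f=lambda x,y:atz("top",(90+x/4,120+y/4),.036)
a,b,c,e=f(296,92),f(285,327),f(694,98),f(690,338)
print([np.degrees(np.arctan2(*(v)[[1,0]])) for v in(a-b,c-e,a-c,b-e)])
print("seat",atz("top",(361,152),.018))
```

```text
tool [ 0.23863833 -0.57762639  0.2312236 ] [[0.924, 0.382, -0.0], [0.382, -0.924, 0.0], [0.0, -0.0, -1.0]]
collar [0.48534928 0.32731145 0.042     ]
[np.float64(-2.2597609320550207), np.float64(-2.3512477946267554), np.float64(88.09131732033794), np.float64(87.36327997748273)]
seat [ 0.53481142 -0.1361358   0.018     ]
```

Request:
{"op": "servo_tool", "data": {
  "commands": [
    [0,0,4.4,16,60,0,1],
    [0,0,8.8,32,120,0,1],
    [0,0,13.2,48,180,0,1],
    [0,0,17.6,64,240,0,1],
    [0,0,22,80,300,0,1]
  ]
}}

```text
time_s: 1.12
ee_pos: [0.319, -0.2759, 0.2316]
tool_rot: [2.906, 1.19, 0.001]
force: [0.6, 0.0, -0.3]
width: 0.0854
grip_force: 0.0
```

Request:
{"op": "servo_tool", "data": {
  "commands": [
    [0,0,4.4,16,60,0,1],
    [0,0,8.8,32,120,0,1],
    [0,0,13.2,48,180,0,1],
    [0,0,17.6,64,240,0,1],
    [0,0,22,80,300,0,1]
  ]
}}

```text
time_s: 1.75
ee_pos: [0.3992, 0.0243, 0.232]
tool_rot: [2.625, 1.724, 0.003]
force: [1.2, -0.8, -0.3]
width: 0.0854
grip_force: 0.0
```

Request:
{"op": "servo_tool", "data": {
  "commands": [
    [0,0,4.4,16,60,0,1],
    [0,0,8.8,32,120,0,1],
    [0,0,13.2,48,180,0,1],
    [0,0,17.6,64,240,0,1],
    [0,0,21.2,80,300,0,1]
  ]
}}

```text
time_s: 2.38
ee_pos: [0.479, 0.3246, 0.2315]
tool_rot: [2.263, 2.178, 0.001]
force: [1.7, -0.8, 0.7]
width: 0.0855
grip_force: 0.0
```

Run:
```python
from h import *
p=vision.camera_params("wrist");im,d=vision.camera("wrist");save("w1.png",im,1.2)
print(arm.get_obs()["ee_pos"])
for l in("collar","disc"):
  for r in vision.find_in("wrist",l)[:3]:print(l,np.round(r["uv"]),r["confidence"],atz("wrist",r["uv"],.042))
v,u=np.mgrid[:384,:512];W=np.stack([u,v,np.ones_like(u)],-1)@np.linalg.inv(np.array(p["intrinsics"])).T*d[...,None]
W=(W-np.array(p["t"]))@np.array(p["R"])
m=(d>0)&(abs(W[...,2]-.042)<.003)&(np.hypot(W[...,0]-.485,W[...,1]-.327)<.042)
q=W[m];print(len(q),q.min(0),q.max(0),(q.min(0)+q.max(0))/2)
pts=q[:,:2].astype(np.float32);print(cv2.minEnclosingCircle(pts))
```

```text
[0.4809086  0.33200442 0.23146823]
collar [266.  27.] 0.89 [0.49742909 0.47019667 0.042     ]
collar [259. 168.] 0.83 [0.48560637 0.32995226 0.042     ]
collar [151.  24.] 0.59 [0.38654345 0.47707978 0.042     ]
disc [256. 223.] 0.59 [0.4788931  0.26029034 0.042     ]
1156 [0.46186957 0.30314756 0.03900408] [0.51681429 0.35829809 0.04322383] [0.48934193 0.33072283 0.04111396]
((0.4892214834690094, 0.3307025730609894), 0.02784707583487034)
```

View pics/w1.png

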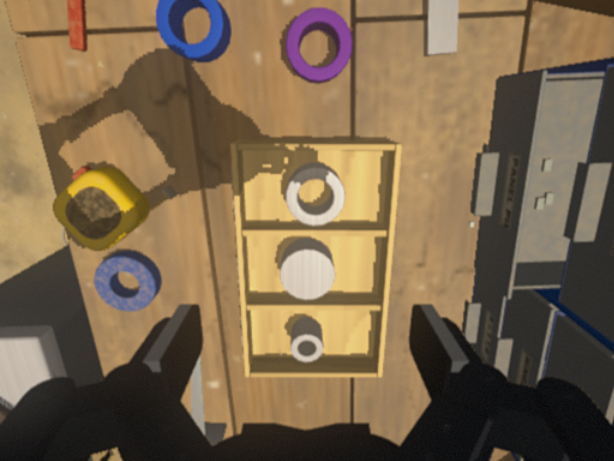

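The wrist view (614-px wide) shows the aluminium collar in its compartment at (315,194), with the disc below it at (307,268). The arm was still settling during that shot, so I'll measure once more.

```bash
cat >> h.py <<'E'
def cloud(cam):
    p=vision.camera_params(cam);im,d=vision.camera(cam)
    v,u=np.mgrid[:384,:512];W=np.stack([u,v,np.ones_like(u)],-1)@np.linalg.inv(np.array(p["intrinsics"])).T*d[...,None]
    W=(W-np.array(p["t"]))@np.array(p["R"]);W[d==0]=9;return im,W
def ring(W,x,y,z,r,tol=.003):
    q=W[(abs(W[...,2]-z)<tol)&(np.hypot(W[...,0]-x,W[...,1]-y)<r)];c,R=cv2.minEnclosingCircle(q[:,:2].astype(np.float32))
    return len(q),np.round(c,4),round(R,4)
E
python3 - <<'E'
from h import *
print(arm.get_obs()["ee_pos"])
im,W=cloud("wrist");print(ring(W,.489,.329,.042,.04))
print(arm.get_obs()["ee_pos"],arm.get_obs()["time_s"])
# long-end walls: tops in strip around the collar
s=W[(abs(W[...,1]-.33)<.01)&(abs(W[...,2]-.036)<.002)&(abs(W[...,0]-.48)<.09)&(abs(W[...,0]-.489)>.04)][:,0]
print(s[s<.48].min(),s[s<.48].max(),s[s>.48].min(),s[s>.48].max())
E
```

```text
[0.47879213 0.32492179 0.23088532]
(1167, array([0.4893, 0.3307]), 0.028)
[0.47825254 0.32306991 0.23075678] 2.575
0.4117657890243518 0.41773129530441727 0.5613075623840306 0.5674128527095358
```

Request:
{"op": "servo_tool", "data": {
  "commands": [
    [0,0,0,10,8,-40,1],
    [0,0,0,10,8,-90,1],
    [0,0,0,10,8,-140,1],
    [0,0,0,10,8,-155,1],
    [0,0,0,10,8,-155,1]
  ]
}}

```text
time_s: 3.2
ee_pos: [0.4883, 0.3291, 0.0761]
tool_rot: [-2.268, -2.174, 0.003]
force: [-0.1, -0.2, 0.3]
width: 0.0853
grip_force: 0.0
```

Request:
{"op": "servo_tool", "data": {
  "commands": [
    [0,0,0,0,0,-20,1],
    [0,0,0,0,0,-40,1],
    [0,0,0,0,0,-55,1],
    [0,0,0,0,0,-64,1],
    [0,0,0,0,0,-64,1]
  ]
}}

```text
time_s: 3.82
ee_pos: [0.4878, 0.33, 0.0111]
tool_rot: [-2.266, -2.175, 0.003]
force: [0.1, 0.4, 0.5]
width: 0.0856
grip_force: 0.0
```

Request:
{"op": "servo_tool", "data": {
  "commands": [
    [0,0,0,0,0,0,0],
    [0,0,0,0,0,0,-0.5],
    [0,0,0,0,0,0,-1],
    [0,0,0,0,0,0,-1],
    [0,0,0,0,0,0,-1]
  ],
  "grip_force": 50
}}

```text
time_s: 4.45
ee_pos: [0.4895, 0.3309, 0.0132]
tool_rot: [2.266, 2.175, 0.003]
force: [0.1, -0.0, 5.7]
width: 0.0537
grip_force: 54.3
```

Request:
{"op": "servo_tool", "data": {
  "commands": [
    [0,0,0,0,0,0,-1],
    [0,0,0,0,0,0,-1],
    [0,0,0,0,0,0,-1]
  ]
}}

```text
time_s: 4.82
ee_pos: [0.4895, 0.3309, 0.0132]
tool_rot: [2.266, 2.175, 0.003]
force: [0.6, -0.3, 5.7]
width: 0.0539
grip_force: 54.4
```

Request:
{"op": "servo_tool", "data": {
  "commands": [
    [0,0,0,0,0,15,-1],
    [0,0,0,0,0,50,-1],
    [0,0,0,0,0,100,-1],
    [0,0,0,0,0,140,-1],
    [0,0,0,0,0,140,-1]
  ]
}}

```text
time_s: 5.45
ee_pos: [0.4911, 0.3318, 0.1568]
tool_rot: [2.265, 2.174, 0.013]
force: [-0.8, 1.0, -0.5]
width: 0.0542
grip_force: 53.8
```

Request:
{"op": "servo_tool", "data": {
  "commands": [
    [0,0,0,4,-30,0,-1],
    [0,0,0,9,-85,0,-1],
    [0,0,0,14,-140,0,-1],
    [0,0,0,19,-195,0,-1],
    [0,0,0,24,-250,0,-1]
  ]
}}

```text
time_s: 6.08
ee_pos: [0.5108, 0.0786, 0.1506]
tool_rot: [-2.265, -2.174, 0.004]
force: [0.8, 0.0, -0.4]
width: 0.0537
grip_force: 53.8
```

Request:
{"op": "servo_tool", "data": {
  "commands": [
    [0,0,0,5,-55,0,-1],
    [0,0,0,10,-85,0,-1],
    [0,0,0,15,-105,0,-1],
    [0,0,0,15,-110,0,-1],
    [0,0,0,15,-110,0,-1]
  ]
}}

```text
time_s: 6.7
ee_pos: [0.5271, -0.029, 0.1517]
tool_rot: [-2.265, -2.175, 0.001]
force: [0.6, 0.3, -0.9]
width: 0.0538
grip_force: 53.8
```

Run:
```python
from h import *
for c in("top","scene"):
    z=np.load(c+".npz");d=z["d"];p=vision.camera_params(c)
    v,u=np.mgrid[:384,:512];W=np.stack([u,v,np.ones_like(u)],-1)@np.linalg.inv(np.array(p["intrinsics"])).T*d[...,None]
    W=(W-np.array(p["t"]))@np.array(p["R"]);W[d==0]=9
    print(c,ring(W,.535,-.136,.018,.06,.0025))
    q=W[(np.hypot(W[...,0]-.535,W[...,1]-.136*-1)<.03)&(W[...,2]>.03)&(W[...,2]<.08)];print(len(q),q.mean(0) if len(q) else 0,q[:,2].max() if len(q) else 0)
save("stand.png",np.load("top.npz")["im"][115:190,320:400],6)
im,W=cloud("wrist");o=arm.get_obs();print(o["ee_pos"]);save("w2.png",im,1)
print([(r["uv"],r["confidence"]) for r in vision.find_in("wrist","collar")])
```

```text
top (449, array([ 0.5343, -0.138 ]), 0.0593)
39 [ 0.53535162 -0.13239919  0.05178568] 0.06502189035454492
scene (200, array([ 0.532 , -0.1299]), 0.0574)
48 [ 0.53532739 -0.13254193  0.04784791] 0.06595357094429494
[ 0.52714172 -0.02867027  0.15185273]
[([254.1, 276.4], 0.69)]
```

View pics/stand.png

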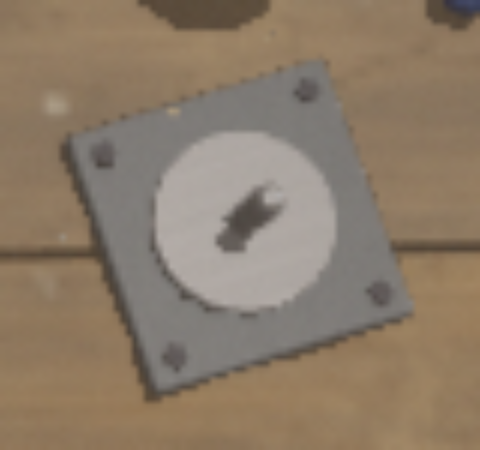

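View pics/w2.png

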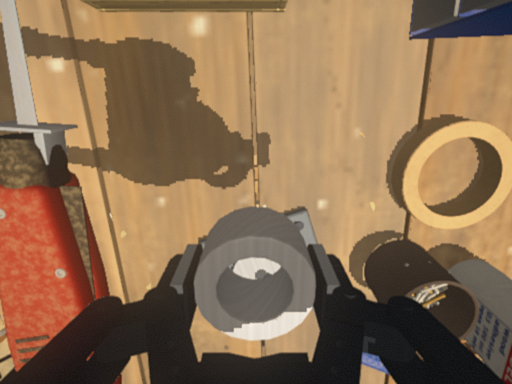

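The stand crop shows the flange centred at (246,220), which maps to world (0.536, −0.135). The wrist view shows the collar level in the fingers at (254,272). I'll move it over the spindle and check.

Request:
{"op": "servo_tool", "data": {
  "commands": [
    [0,0,0,4,-50,-10,-1],
    [0,0,0,8,-90,-30,-1],
    [0,0,0,8,-105,-50,-1],
    [0,0,0,8,-105,-50,-1],
    [0,0,0,8,-105,-50,-1]
  ]
}}

```text
time_s: 7.42
ee_pos: [0.5355, -0.1333, 0.1023]
tool_rot: [-2.265, -2.176, -0.0]
force: [-0.3, -0.1, -0.7]
width: 0.0537
grip_force: 53.8
```

Run:
```python
from h import *
vision.camera("top")
im,W=cloud("wrist");o=arm.get_obs();print(o["ee_pos"],o["time_s"])
e=o["ee_pos"]
print(ring(W,e[0],e[1],e[2]+.03,.034,.006))
for z in(.1,.11,.12,.13):
  q=W[(abs(W[...,2]-z)<.005)&(np.hypot(W[...,0]-e[0],W[...,1]-e[1])<.04)];print(z,len(q))
q=W[(np.hypot(W[...,0]-.536,W[...,1]+.135)<.016)&(W[...,2]>.025)&(W[...,2]<.08)];print(len(q),q.mean(0),q[:,2].max())
save("w3.png",im[150:384,150:360],2.5)
```

```text
[ 0.53618069 -0.13351849  0.10300575] 7.525
(7761, array([ 0.5364, -0.129 ]), 0.0326)
0.1 1099
0.11 1833
0.12 2547
0.13 8287
113 [ 0.53897799 -0.12805583  0.03261465] 0.042474006864034276
```

View pics/w3.png

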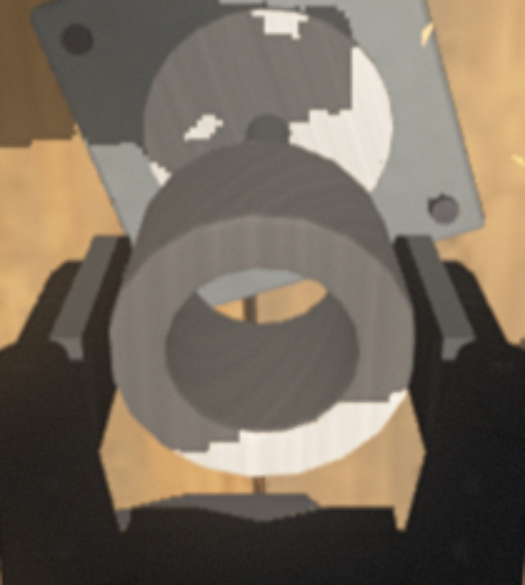

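The crop shows the collar held level, with its axis in line with the flange and the spindle visible just beyond its rim at about (268,125). I'll turn the flange outline into a position.

Run:
```python
from h import *
f=lambda x,y,z:atz("wrist",(150+x/2.5-.4,150+y/2.5-.4),z).round(4)
for p in((145,130),(392,130),(268,10)):print("flange",f(*p,.018))
for p in((110,345),(413,345),(262,215),(262,475)):print("collar top",f(*p,.1315))
print(arm.get_obs()["ee_pos"])
```

```text
flange [ 0.4999 -0.1315  0.018 ]
flange [ 0.5783 -0.1346  0.018 ]
flange [ 0.5404 -0.0945  0.018 ]
collar top [ 0.5102 -0.1301  0.1315]
collar top [ 0.5634 -0.1323  0.1315]
collar top [ 0.5379 -0.1059  0.1315]
collar top [ 0.5358 -0.16    0.1315]
[ 0.53618069 -0.13351849  0.10300575]
```

Request:
{"op": "servo_tool", "data": {
  "commands": [
    [0,0,0,2,-1,-10,-1],
    [0,0,0,2,-1,-25,-1],
    [0,0,0,2,-1,-40,-1],
    [0,0,0,2,-1,-55,-1],
    [0,0,0,2,-1,-55,-1]
  ]
}}

```text
time_s: 8.15
ee_pos: [0.5357, -0.1351, 0.045]
tool_rot: [-2.264, -2.172, 0.003]
force: [-0.5, -0.1, -0.4]
width: 0.0539
grip_force: 53.8
```

Request:
{"op": "servo_tool", "data": {
  "commands": [
    [0,0,0,0,0,-8,-1],
    [0,0,0,0,0,-14,-1],
    [0,0,0,0,0,-18,-1],
    [0,0,0,0,0,-20,-1],
    [0,0,0,0,0,-20,-1]
  ]
}}

```text
time_s: 8.78
ee_pos: [0.5376, -0.1356, 0.0272]
tool_rot: [-2.267, -2.175, 0.0]
force: [0.3, -0.2, -0.3]
width: 0.0538
grip_force: 53.8
```

Request:
{"op": "servo_tool", "data": {
  "commands": [
    [0,0,0,0,0,-1,-1],
    [0,0,0,0,0,-2,-1],
    [0,0,0,0,0,-2,-1],
    [0,0,0,0,0,-2,-1]
  ]
}}

```text
time_s: 9.28
ee_pos: [0.5377, -0.1357, 0.0253]
tool_rot: [2.267, 2.175, 0.0]
force: [0.5, -0.0, -1.2]
width: 0.0537
grip_force: 53.8
```

Request:
{"op": "servo_tool", "data": {
  "commands": [
    [0,0,0,0,0,-1,-1],
    [0,0,0,0,0,-1.5,-1],
    [0,0,0,0,0,-1.5,-1],
    [0,0,0,0,0,-1.5,-1]
  ]
}}

```text
time_s: 9.78
ee_pos: [0.5377, -0.1357, 0.0252]
tool_rot: [-2.266, -2.175, 0.0]
force: [-2.9, 0.0, 7.9]
width: 0.0541
grip_force: 55.0
```

Contact with the flange. I'll release and rise.

Request:
{"op": "servo_tool", "data": {
  "commands": [
    [0,0,0,0,0,1,-0.2],
    [0,0,0,0,0,1,0.6],
    [0,0,0,0,0,1,1],
    [0,0,0,0,0,1,1],
    [0,0,0,0,0,1,1]
  ]
}}

```text
time_s: 10.4
ee_pos: [0.5376, -0.1356, 0.0246]
tool_rot: [-2.266, -2.175, 0.0]
force: [0.5, -0.2, -0.3]
width: 0.0853
grip_force: 0.0
```

Request:
{"op": "servo_tool", "data": {
  "commands": [
    [0,0,0,0,0,10,1],
    [0,0,0,0,0,40,1],
    [0,0,0,0,0,80,1],
    [0,0,0,0,0,120,1],
    [0,0,0,0,0,150,1]
  ]
}}

```text
time_s: 11.02
ee_pos: [0.5384, -0.1359, 0.1776]
tool_rot: [2.265, 2.174, 0.002]
force: [0.5, 0.5, -0.7]
width: 0.0854
grip_force: 0.0
```

Request:
{"op": "servo_tool", "data": {
  "commands": [
    [0,0,0,0,-30,0,1],
    [0,0,0,0,-60,0,1],
    [0,0,0,0,-60,0,1],
    [0,0,0,0,-60,0,1]
  ]
}}

```text
time_s: 11.52
ee_pos: [0.5374, -0.1951, 0.1749]
tool_rot: [-2.267, -2.174, -0.001]
force: [0.4, -0.2, 0.5]
width: 0.0851
grip_force: 0.0
```

Run:
```python
from h import *
im,W=cloud("wrist");o=arm.get_obs();print(o["ee_pos"],o["time_s"],o["force"],o["width"])
print(ring(W,.5385,-.135,.054,.036,.004))
q=W[(np.hypot(W[...,0]-.5385,W[...,1]+.135)<.027)&(np.hypot(W[...,0]-.5385,W[...,1]+.135)>.019)&(W[...,2]>.045)];
A=np.c_[q[:,:2]-[.5385,-.135],np.ones(len(q))];print(np.linalg.lstsq(A,q[:,2],rcond=None)[0])
save("w4.png",im)
```

```text
[ 0.53739563 -0.1948366   0.17477846] 11.575 [ 0.47305869 -0.42970073 -0.70215452] 0.0852452616237542
(2227, array([ 0.5388, -0.1361]), 0.028)
[ 0.00024447 -0.00400522  0.0529263 ]
```

View pics/w4.png

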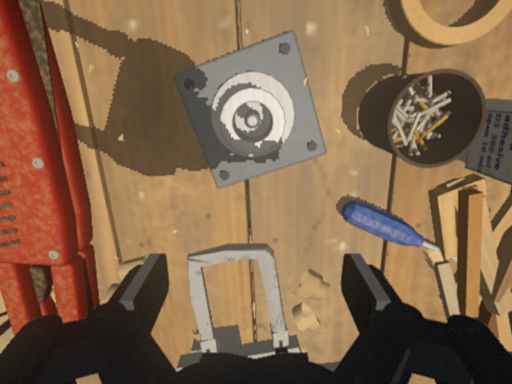

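The collar sits round the spindle at (252,118), flat and nearly centred: its top is at 53 mm where 54 mm is nominal, and the tilt is 0.004 rad. The gripper is clear of it, so I'm handing the job in.

```bash
python3 -c "
from station import arm
print(arm.finish_job())"
```

```text
the job is handed in; nothing more can be done
None
```

The collar is on the spindle, flat on the flange and released; I left the disc and small ring alone in the bin, and the job is handed in (the hand-in gave no verdict).

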